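# Close the hair-pin jar's captive screw cap

## Task

The hair-pin jar's captive cap was left swung aside and screwed part-way down in its arm, so low that its skirt would catch the jar's neck. Unscrew it until the skirt clears the rim, swing it over the mouth as far as the arm goes, then screw it down until it is fully home and will turn no further, and let go. Leave the other things on the stool where they are.

Things in the scene. Friction and masses are not known exactly. Their poses are not given: they have to be found in the camera images.
- mouth (a point): centre of the open mouth (rim plane, 100 mm above the stool) of the clear glass hair-pin jar: body 84 mm across, neck 46 mm across and 14 mm tall. Jar and steel post stand on one aluminium base plate (110 x 200 x 12 mm), fixed to the stool. The frame's -y axis points from the jar to the post, z is up.
- post_top (a point): top of the steel post, 124 mm above the stool, on the vertical axis of the swing arm, 85 mm from the jar's axis. The steel arm (6 mm thick, top face at 124 mm; boss on the post up to 127 mm) ends in a ring of 33 mm outer radius round the cap's threaded sleeve; the ring stays level at this height and clears everything as it swings.
- swing_arm (a joint): angle of the arm about the post: 0 = cap exactly over the mouth, against a stop; grows counter-clockwise seen from above as the arm swings the cap away (about 0.8 to 1.4 at the start). Stiff hinge: about 2 N at the cap moves it, and it stays where it is left.
- knob (a point): centre of the cap's gripping part: a round upright knurled aluminium knob, 56 mm across, 44 mm tall (22 mm above and below this point), on the cap's vertical axis, 85 mm from the post's axis. 160 mm above the stool when the cap is fully unscrewed, 148 mm when home. The frame turns with the cap. Clear all round and above; its underside is 2 mm above the arm's ring when home, 14 mm when raised.
- knob_top (a point): centre of the knob's flat top (a dark radial bar on it shows how it turns), 22 mm above its centre; the highest point of the jar set. Turning clockwise from above, relative to the arm, screws the cap down through the ring, counter-clockwise raises it: 4 mm per radian, 3.0 rad between two hard stops, friction about 0.08 Nm; it stays where it is left. It starts 1.4 to 1.9 rad below the upper stop.
- skirt_edge (a point): centre of the lower edge of the cap's skirt, 62 mm across outside and 51 mm inside, 56 mm below the knob's centre. Below the rim's height at the start, so the skirt hits the neck if the arm is swung in; 4 mm above the rim when fully unscrewed; 8 mm below the rim (round the neck) when home.
- comb_mid (a point): middle of a black wide-tooth comb, 170 mm long, lying flat: leave alone
- pin_cup_mid (a point): middle of an open stainless steel bobby-pin cup, 68 mm across, 75 mm tall: leave alone
- bangles_mid (a point): middle of a stack of glass bangles, 74 mm across, 42 mm tall: leave alone
- lotion_mid (a point): middle of a white lotion bottle, 52 mm across, 120 mm tall: leave alone
- cream_mid (a point): middle of a low closed cream jar, 68 mm across, 55 mm tall: leave alone
- hairbrush_mid (a point): middle of a dark wooden hairbrush, 200 mm long, lying bristles up: leave alone
Things that resemble listed ones, but are neither listed nor needed, are in the scene too. What is shaped like the part that bears mouth but blue or turquoise is not meant.

How it is judged:
On the way, in this order (a step that is already met when the one before it is completed fails the run):
1. the cap is unscrewed until its skirt is above the rim (z of skirt_edge in the frame of mouth above 0.0005 m), for 0.1 s.
2. the cap is swung over the mouth (value of joint swing_arm below 0.05 rad), for 0.1 s.
At the end, for the whole second after the job is handed in: the cap is over the mouth (its axis within 3 mm of the mouth's centre, arm within 0.05 rad of its stop) and screwed home (lower edge of the skirt at least 6.8 of 8 mm below the rim), the robot has let go, and the six loose things are within 30 mm of where they were (z of skirt_edge in the frame of mouth below -0.0068 m and horizontal distance between skirt_edge and mouth below 0.003 m and value of joint swing_arm below 0.05 rad and distance of each of comb_mid, pin_cup_mid, bangles_mid, lotion_mid, cream_mid, hairbrush_mid from where it was at the start of the episode below 0.03 m); the robot touches nothing.
It fails at once if one of the other things is moved more than 30 mm (distance of any of comb_mid, pin_cup_mid, bangles_mid, lotion_mid, cream_mid, hairbrush_mid from where it was at the start of the episode above 0.03 m).
It also fails if it takes over 66 s, if anything falls off the work surface, if the arm or the gripper's body presses on something with over 40 N, if the wrist force passes 120 N, or if a joint passes its speed limit or range.

## Robot

A 6-joint arm with a two-finger parallel gripper is mounted at the origin on the work surface. World frame = base frame: x ahead of the robot, y to its left, z up, the work surface at z = 0. Lengths are in m, angles in rad, forces in N, time in s.
With the tool pointing down it reaches from about 0.425 to 0.95 m from the base axis. Payload 3.5 kg.
Tool frame: the origin (TCP) lies between the finger pads; the fingertips stand 25 mm ahead of it and the grasp point (between the pads) lies 6 mm ahead of it (ctrl.finger_overhang is the distance from the TCP to the fingertips, in m); x points along the fingers, y is the direction in which the jaws open and shut, and the axes are right-handed (so a half turn about x gives the same grasp; the last joint's range is limited). The gripper opens to 85 mm and grips with 20 to 120 N. Pads are 22 mm wide; open, the fingers measure 114 mm over their backs; the gripper's body (76 mm by 85 mm) begins 54 mm behind the grasp point. The pads swing forward as they close: fully open they stand 13 mm farther back than shut.
Start: joints at [1.124, 0.286, 1.577, -0, 1.279, -0.15], TCP at [0.197, 0.645, 0.256] pointing down, gripper open.
Joint ranges: [-2.77, 2.77], [-0.9, 2.22], [0.21, 2.48], [-1.53, 4.67], [0.24, 2.81], [-2.84, 2.84]. Speed limits (rad/s): [2.79, 2.79, 3.14, 3.14, 3.14, 3.14].

## Interface

Orientations are given as a unit quaternion [x, y, z, w].
In Python, from plant import ctrl gives the robot as it stands.
- The arm moves only by the tool play_rows, never from a script. Its argument "targets" is a list of rows, each an object with "delta_pos": the shift along the world's x, y, z normalised to -1 to 1, where 1 is 1000 mm, a list of three; "delta_rot": the turn, a rotation vector about the world's x, y, z normalised to -1 to 1, where 1 is pi rad, a list of three; "claw": the finger opening in mm, from 0 to 85.4. In form: [{"delta_pos": [tx, ty, tz], "delta_rot": [wx, wy, wz], "claw": claw}, ...]. A call has 1 to 20 rows; each row is the pose to reach, as a shift and turn from the pose measured when the call began, turning the shorter way round; what a row does not reach only later rows make up. A row lasts 1/12 s, in which the tool goes at most 41.7 mm and 7.16 degrees, less where a joint would pass 70% of its speed; a pose out of reach is approached as far as the arm can. A call with a number of a shift or a turn outside -1 to 1 is refused whole. A call with a gripper value outside its range is refused whole. The fingers move at their own pace and stop on an object; "newtons" is the grip in N (left out, the last holds). Time passes only in rows, so rows that repeat a pose let the fingers close. It gives the time, the measured TCP pose, the force and the opening at its end, in the units of the state.
- ctrl.get_state(): the state, without advancing time (a new reading comes with each control period).
- ctrl.read_camera(name): name is "scene" or "top" or "wrist"; returns the picture (480x640x3 uint8, blue, green, red); there is no depth.
- ctrl.calibration(name): a dict with "fx", "fy", "cx", "cy" (pixels), "camera_from_world" (4x4, takes a point from world to camera coordinates). Camera axes: x right, y down, z forward; pixel columns grow to the right and rows downward; lengths in m; the calibration is good to about 2 mm. The wrist camera is an equidistant fisheye: a pixel r from the principal point sees the ray r / f radians off the axis. A picture is of the moment at which its call begins: read the wrist's pose just before it. calibration takes no time and is no camera call; for the wrist camera it gives the pose at the moment of the call.
- ctrl.sign_off(): hands the job in, once; it reports no verdict.
The state is a dict: "time": time; "qpos": joint angles; "dq": joint speeds; "joint_efforts": joint torques, N m; "eef_pos": TCP position; "tcp_rot": TCP orientation; "contact_force": force on the tool from outside, world axes, zero at the start; "wrist_torque": the same for the moment, N m; "opening": opening from 0.0 (shut) to 1.0 (fully open).
Only numpy, scipy, OpenCV 4.12 (cv2) and the standard library are available. Lean on these libraries where they do the work, as an engineer would, in place of code of your own. Each camera call takes 0.05 s, during which the arm holds its last target. There are 200 camera calls.

## Working session

There is one attempt and no reset: what is moved stays moved. The work goes in short steps, Python scripts to look and compute and a tool call to move; the robot and the scene stay as the last step left them, time stands still between calls to the robot, and variables do not carry over. Pictures are saved under pics/ and viewed, about 8 in all and at most 12, crops included, and the job is handed in when it is done.

Besides the shell and the picture viewer there is one more tool, called by a JSON object that holds its "api" and its "payload". play_rows: Moves the arm, as the interface text tells. Its arguments: {"type":"object","properties":{"targets":{"type":"array"},"newtons":{"type":"number"}},"required":["targets"]}

```bash
mkdir -p pics; ls
cat > h.py <<'E'
from plant import ctrl
import numpy as np, cv2
from scipy.spatial.transform import Rotation as R
def ray(cal,u,v,fish=False):
    x=(u-cal["cx"])/cal["fx"]; y=(v-cal["cy"])/cal["fy"]
    if fish:
        r=np.hypot(x,y); d=np.array([x/r*np.sin(r),y/r*np.sin(r),np.cos(r)]) if r>1e-9 else np.array([0,0,1.])
    else: d=np.array([x,y,1.])
    T=np.linalg.inv(np.array(cal["camera_from_world"]))
    return T[:3,3],T[:3,:3]@d
def at_z(cal,u,v,z,fish=False):
    o,d=ray(cal,u,v,fish); return o+d*(z-o[2])/d[2]
def proj(cal,p,fish=False):
    c=(np.array(cal["camera_from_world"])@np.r_[p,1])[:3]
    if fish:
        rr=np.hypot(c[0],c[1]); th=np.arctan2(rr,c[2]); a=c[:2]/rr*th
    else: a=c[:2]/c[2]
    return np.array([cal["cx"]+cal["fx"]*a[0],cal["cy"]+cal["fy"]*a[1]])
E
python3 - <<'E'
from h import *
for n in ("scene","top"):
    im=ctrl.read_camera(n); cv2.imwrite(f"pics/{n}0.png",im)
    np.set_printoptions(precision=4,suppress=True)
    c=ctrl.calibration(n); print(n,c["fx"],np.linalg.inv(c["camera_from_world"])) 
print(ctrl.get_state())
E
```

```text
pics
scene 554.2896139738074 [[-0.3392  0.6844 -0.6454  1.5059]
 [ 0.9407  0.2529 -0.2263  0.4288]
 [ 0.0083 -0.6838 -0.7296  1.243 ]
 [ 0.      0.      0.      1.    ]]
top 608.7863808287832 [[ 0.0016 -0.9966  0.0818  0.3867]
 [-0.9999 -0.003  -0.0168  0.1006]
 [ 0.017  -0.0817 -0.9965  1.6128]
 [ 0.      0.      0.      1.    ]]
{'time': 0.1, 'qpos': array([ 1.124 ,  0.2871,  1.578 , -0.    ,  1.2786, -0.15  ]), 'dq': array([-0.0005, -0.0007, -0.0034,  0.0013, -0.0007,  0.0006]), 'joint_efforts': array([  0.0009, -40.7296, -29.3699,  -0.0001,   0.0034,   0.    ]), 'eef_pos': array([0.1971, 0.645 , 0.2551]), 'tcp_rot': array([ 0.1038,  0.6996, -0.1053,  0.6991]), 'contact_force': array([ 0.5789, -0.116 , -0.2216]), 'wrist_torque': array([-0.0446,  0.0134,  0.0508]), 'opening': 1.0018503794233173}
```

View pics/top0.png

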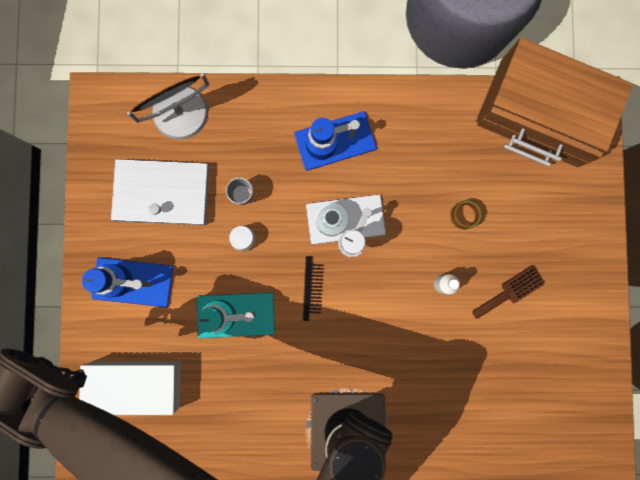

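View pics/scene0.png

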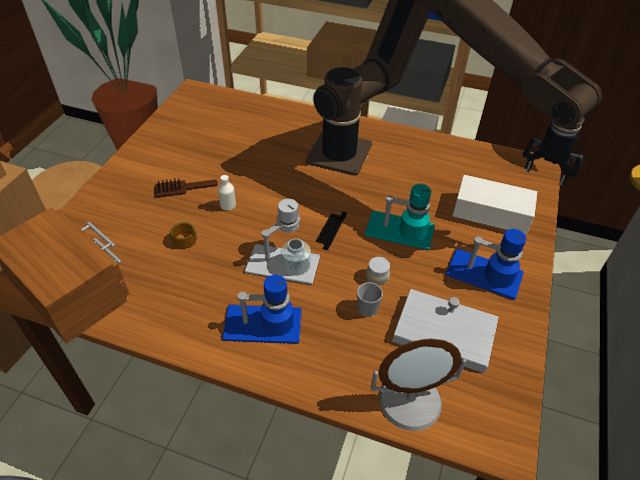

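The clear, aluminium-base set is the one meant: jar near (332,218) and cap near (352,242) in the top view. The other sets, at (335,140), (130,280) and (235,315), are blue or turquoise. I'll confirm with an enlarged crop.

Run:
```python
import cv2,numpy as np
a=cv2.imread("pics/top0.png")[185:265,297:397]; b=cv2.imread("pics/scene0.png")[190:290,235:335]
a=cv2.resize(a,(500,400),interpolation=cv2.INTER_CUBIC); b=cv2.resize(b,(300,300),interpolation=cv2.INTER_CUBIC)
o=np.zeros((400,800,3),np.uint8); o[:,:500]=a; o[:300,500:]=b
cv2.imwrite("pics/crop0.png",o)
```

```text
(no output)
```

View pics/crop0.png

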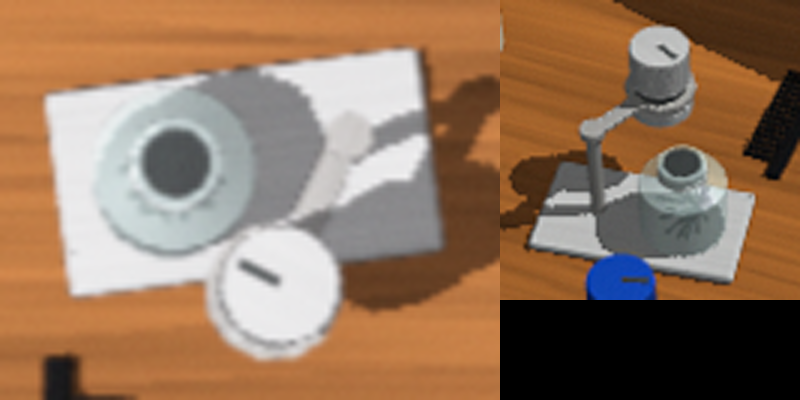

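The crop confirms the clear jar: mouth at crop (176,162), post boss (350,130), knob top (279,284) with its dark bar running (242,264) to (279,284). Next I compute the positions.

Run:
```python
from h import *
np.set_printoptions(precision=4,suppress=True)
c=ctrl.calibration("top"); f=lambda u,v,z: at_z(c,297+u/5-.4,185+v/5-.4,z)
m=f(176,162,.1);p=f(350,130,.127);k=f(280,286,.1755)
print("mouth",m,"post",p,"knob",k)
print(np.linalg.norm((m-p)[:2]),np.linalg.norm((k-p)[:2]))
am=np.arctan2(*(m-p)[1::-1]);ak=np.arctan2(*(k-p)[1::-1]);print(am,ak,ak-am)
# scene check
s=ctrl.calibration("scene");g=lambda u,v,z: at_z(s,235+(u-500)/3-.3,190+v/3-.3,z)
print("scene: mouth",g(682,163,.1),"knob",g(660,42,.1755),"post",g(592,129,.127))
b0=f(242,264,.1755);b1=f(279,284,.1755);print("bar",np.degrees(np.arctan2(*(b0-b1)[1::-1])))
for n,(u,v) in dict(comb=(308,288),comb2=(307,262),cup=(239,191),cream=(241,238),bang=(467,213),lot=(448,285)).items(): print(n,at_z(c,u,v,.03)[:2])
st=ctrl.get_state(); r=R.from_quat(st["tcp_rot"]); print(r.as_matrix())
```

```text
mouth [0.5475 0.0454 0.1   ] post [ 0.5608 -0.0392  0.127 ] knob [ 0.4806 -0.0011  0.1755]
0.0856680898610595 0.08874579993318553
1.726025733108505 2.697688773336921 0.9716630402284161
scene: mouth [0.547  0.0463 0.1   ] knob [ 0.4763 -0.0016  0.1755] post [ 0.5589 -0.0374  0.127 ]
bar 61.66814684592129
comb [0.37   0.1045]
comb2 [0.4373 0.1073]
cup [0.6226 0.2859]
cream [0.4993 0.2791]
bang [ 0.5668 -0.3124]
lot [ 0.3783 -0.2594]
[[-0.0009  0.2924  0.9563]
 [-0.0019  0.9563 -0.2924]
 [-1.     -0.0021 -0.0003]]
```

Positions from the two cameras agree within about 3 mm: mouth (0.547, 0.046), post (0.560, -0.038), knob about (0.482, -0.001), arm angle about 0.97. At yaw 0 a single grasp covers the whole job, with q6 running from about -1.5 to +2.1. I'm moving above the knob for a closer look.

{"api": "play_rows", "payload": {"targets": [{"delta_pos": [0.285, -0.646, 0.015], "delta_rot": [0, 0, -0.4055], "claw": 85}, {"delta_pos": [0.285, -0.646, 0.015], "delta_rot": [0, 0, -0.4055], "claw": 85}, {"delta_pos": [0.285, -0.646, 0.015], "delta_rot": [0, 0, -0.4055], "claw": 85}, {"delta_pos": [0.285, -0.646, 0.015], "delta_rot": [0, 0, -0.4055], "claw": 85}, {"delta_pos": [0.285, -0.646, 0.015], "delta_rot": [0, 0, -0.4055], "claw": 85}, {"delta_pos": [0.285, -0.646, 0.015], "delta_rot": [0, 0, -0.4055], "claw": 85}, {"delta_pos": [0.285, -0.646, 0.015], "delta_rot": [0, 0, -0.4055], "claw": 85}, {"delta_pos": [0.285, -0.646, 0.015], "delta_rot": [0, 0, -0.4055], "claw": 85}, {"delta_pos": [0.285, -0.646, 0.015], "delta_rot": [0, 0, -0.4055], "claw": 85}, {"delta_pos": [0.285, -0.646, 0.015], "delta_rot": [0, 0, -0.4055], "claw": 85}, {"delta_pos": [0.285, -0.646, 0.015], "delta_rot": [0, 0, -0.4055], "claw": 85}, {"delta_pos": [0.285, -0.646, 0.015], "delta_rot": [0, 0, -0.4055], "claw": 85}, {"delta_pos": [0.285, -0.646, 0.015], "delta_rot": [0, 0, -0.4055], "claw": 85}, {"delta_pos": [0.285, -0.646, 0.015], "delta_rot": [0, 0, -0.4055], "claw": 85}, {"delta_pos": [0.285, -0.646, 0.015], "delta_rot": [0, 0, -0.4055], "claw": 85}, {"delta_pos": [0.285, -0.646, 0.015], "delta_rot": [0, 0, -0.4055], "claw": 85}, {"delta_pos": [0.285, -0.646, 0.015], "delta_rot": [0, 0, -0.4055], "claw": 85}, {"delta_pos": [0.285, -0.646, 0.015], "delta_rot": [0, 0, -0.4055], "claw": 85}, {"delta_pos": [0.285, -0.646, 0.015], "delta_rot": [0, 0, -0.4055], "claw": 85}, {"delta_pos": [0.285, -0.646, 0.015], "delta_rot": [0, 0, -0.4055], "claw": 85}]}}

```text
time: 1.77
eef_pos: [0.4817, -0.0009, 0.2694]
tcp_rot: [0.5, 0.501, -0.501, 0.499]
contact_force: [-0.5, -0.2, 0.9]
opening: 0.992
```

Run:
```python
from h import *
np.set_printoptions(precision=4,suppress=True)
c=ctrl.calibration("wrist"); im=ctrl.read_camera("wrist"); cv2.imwrite("pics/w1.png",im)
st=ctrl.get_state(); print(st["eef_pos"],st["qpos"],R.from_quat(st["tcp_rot"]).as_matrix(),st["contact_force"],st["time"])
print(c, proj(c,[.482,-.001,.1755],True))
np.savez("w1.npz",**{k:np.array(v) for k,v in c.items()})
```

```text
[ 0.4816 -0.0003  0.2695] [-0.2118 -0.1608  2.0222  0.0002  1.2837 -0.2125] [[-0.0033  1.      0.0006]
 [ 0.0009  0.0006 -1.    ]
 [-1.     -0.0033 -0.0009]] [0.191  0.7222 0.1764] 1.8167
{'fx': 371.64829954431775, 'fy': 371.64829954431775, 'cx': 311.08617408107716, 'cy': 236.12743695015322, 'camera_from_world': array([[ 1.    , -0.0011, -0.003 , -0.481 ],
       [-0.0002, -0.9555,  0.2949, -0.0429],
       [-0.0032, -0.2949, -0.9555,  0.3917],
       [ 0.    ,  0.    ,  0.    ,  1.    ]])} [311.8211 252.4356]
```

View pics/w1.png

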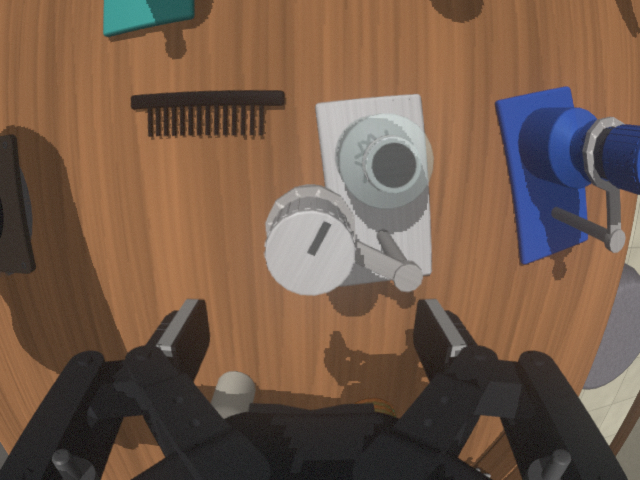

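Wrist view: the knob's top disc is centred near (310,251), the mouth at (394,163) and the post boss at (408,275). I'll take an enlarged crop for a precise circle fit.

Run:
```python
import cv2
a=cv2.imread("pics/w1.png")[120:300,255:435]
cv2.imwrite("pics/w1c.png",cv2.resize(a,(600,600),interpolation=cv2.INTER_CUBIC)[:, :])
```

```text
(no output)
```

View pics/w1c.png

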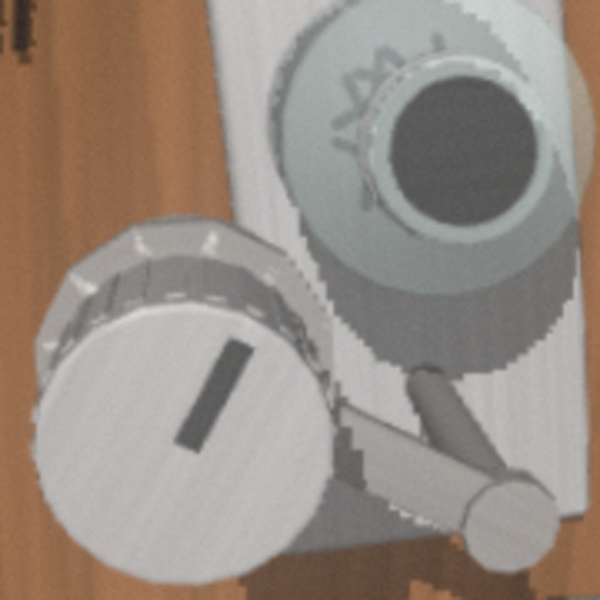

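```bash
cat > fit.py <<'E'
from h import *
from scipy.optimize import least_squares
np.set_printoptions(precision=4,suppress=True)
t=np.linspace(0,2*np.pi,361)
def ext(c,x,y,z,r):
    P=np.array([proj(c,[x+r*np.cos(a),y+r*np.sin(a),z],True) for a in t]); return np.r_[P.min(0),P.max(0)]
def fit(c,l,to,r,b,rad,z,s=.3,o=(255,120)):
    m=np.array([l,to,r,b])*s+np.array([*o,*o])-.35
    A=least_squares(lambda q:ext(c,q[0],q[1],z,q[2])-m,[.5,0,rad]); return A.x,A.fun
E
python3 - <<'E'
from fit import *
c=dict(np.load("w1.npz"))
for z in (.1735,.1755): print("knob",z,*fit(c,36,303,333,585,.028,z))
print("boss",*fit(c,464,477,558,573,.014,.127))
print("hole",*fit(c,389,75,537,227,.02,.1))
k=fit(c,36,303,333,585,.028,.1755)[0];p=fit(c,464,477,558,573,.014,.127)[0];m=fit(c,389,75,537,227,.02,.1)[0]
k,p,m=k[:2],p[:2],m[:2]
print(np.linalg.norm(k-p),np.linalg.norm(m-p)); f=lambda d:np.arctan2(d[1],d[0]); print(f(m-p),f(k-p),f(k-p)-f(m-p))
E
```

```text
knob 0.1735 [ 0.4809 -0.0031  0.0273] [-0.1943  0.1977  0.194  -0.2152]
knob 0.1755 [ 0.4809 -0.0024  0.027 ] [-0.1943  0.1977  0.194  -0.2152]
boss [ 0.5565 -0.0392  0.0118] [-0.4685  0.4885  0.4804 -0.5062]
hole [0.5459 0.0439 0.018 ] [-0.0832  0.0828  0.0861 -0.0833]
0.08410170405138034 0.08373188674590384
1.6976487808979985 2.688588576352295 0.9909397954542964
```

Fitted knob centre is about (0.481, -0.002). First I'll grip along the arm's free direction (yaw +64°) to centre the tangent. Then I'll grip at 90° to it and null the radial force.

{"api": "play_rows", "payload": {"targets": [{"delta_pos": [-0.0005, -0.0017, 0], "delta_rot": [0, 0, 0.3556], "claw": 85}, {"delta_pos": [-0.0005, -0.0017, 0], "delta_rot": [0, 0, 0.3556], "claw": 85}, {"delta_pos": [-0.0005, -0.0017, 0], "delta_rot": [0, 0, 0.3556], "claw": 85}, {"delta_pos": [-0.0005, -0.0017, 0], "delta_rot": [0, 0, 0.3556], "claw": 85}, {"delta_pos": [-0.0005, -0.0017, 0], "delta_rot": [0, 0, 0.3556], "claw": 85}, {"delta_pos": [-0.0005, -0.0017, 0], "delta_rot": [0, 0, 0.3556], "claw": 85}, {"delta_pos": [-0.0005, -0.0017, 0], "delta_rot": [0, 0, 0.3556], "claw": 85}, {"delta_pos": [-0.0005, -0.0017, -0.01], "delta_rot": [0, 0, 0.3556], "claw": 85}, {"delta_pos": [-0.0005, -0.0017, -0.02], "delta_rot": [0, 0, 0.3556], "claw": 85}, {"delta_pos": [-0.0005, -0.0017, -0.04], "delta_rot": [0, 0, 0.3556], "claw": 85}, {"delta_pos": [-0.0005, -0.0017, -0.055], "delta_rot": [0, 0, 0.3556], "claw": 85}, {"delta_pos": [-0.0005, -0.0017, -0.07], "delta_rot": [0, 0, 0.3556], "claw": 85}, {"delta_pos": [-0.0005, -0.0017, -0.082], "delta_rot": [0, 0, 0.3556], "claw": 85}, {"delta_pos": [-0.0005, -0.0017, -0.092], "delta_rot": [0, 0, 0.3556], "claw": 85}, {"delta_pos": [-0.0005, -0.0017, -0.1], "delta_rot": [0, 0, 0.3556], "claw": 85}, {"delta_pos": [-0.0005, -0.0017, -0.107], "delta_rot": [0, 0, 0.3556], "claw": 85}, {"delta_pos": [-0.0005, -0.0017, -0.107], "delta_rot": [0, 0, 0.3556], "claw": 85}], "newtons": 20}}

```text
time: 3.23
eef_pos: [0.4803, -0.0016, 0.1611]
tcp_rot: [0.158, 0.691, -0.16, 0.688]
contact_force: [0.1, -0.1, 0.1]
opening: 0.995
```

{"api": "play_rows", "payload": {"targets": [{"delta_pos": [0, 0, 0], "delta_rot": [0, 0, 0], "claw": 70}, {"delta_pos": [0, 0, 0], "delta_rot": [0, 0, 0], "claw": 65}, {"delta_pos": [0, 0, 0], "delta_rot": [0, 0, 0], "claw": 60}, {"delta_pos": [0, 0, 0], "delta_rot": [0, 0, 0], "claw": 57}, {"delta_pos": [0, 0, 0], "delta_rot": [0, 0, 0], "claw": 54}, {"delta_pos": [0, 0, 0], "delta_rot": [0, 0, 0], "claw": 50}, {"delta_pos": [0, 0, 0], "delta_rot": [0, 0, 0], "claw": 50}, {"delta_pos": [0, 0, 0], "delta_rot": [0, 0, 0], "claw": 50}, {"delta_pos": [0, 0, 0], "delta_rot": [0, 0, 0], "claw": 50}, {"delta_pos": [0, 0, 0], "delta_rot": [0, 0, 0], "claw": 50}], "newtons": 20}}

```text
time: 4.07
eef_pos: [0.4807, -0.0019, 0.1619]
tcp_rot: [0.157, 0.69, -0.16, 0.688]
contact_force: [-1.5, -2.3, 5.8]
opening: 0.647
```

Tangent is centred (lateral force about 2.7 N). Now I'll open, turn -90° and close along the radial direction.

{"api": "play_rows", "payload": {"targets": [{"delta_pos": [0, 0, 0], "delta_rot": [0, 0, 0], "claw": 85}, {"delta_pos": [0, 0, 0], "delta_rot": [0, 0, 0], "claw": 85}, {"delta_pos": [0, 0, 0], "delta_rot": [0, 0, 0], "claw": 85}, {"delta_pos": [0, 0, 0], "delta_rot": [0, 0, -0.5], "claw": 85}, {"delta_pos": [0, 0, 0], "delta_rot": [0, 0, -0.5], "claw": 85}, {"delta_pos": [0, 0, 0], "delta_rot": [0, 0, -0.5], "claw": 85}, {"delta_pos": [0, 0, 0], "delta_rot": [0, 0, -0.5], "claw": 85}, {"delta_pos": [0, 0, 0], "delta_rot": [0, 0, -0.5], "claw": 85}, {"delta_pos": [0, 0, 0], "delta_rot": [0, 0, -0.5], "claw": 85}, {"delta_pos": [0, 0, 0], "delta_rot": [0, 0, -0.5], "claw": 85}, {"delta_pos": [0, 0, 0], "delta_rot": [0, 0, -0.5], "claw": 85}, {"delta_pos": [0, 0, 0], "delta_rot": [0, 0, -0.5], "claw": 85}, {"delta_pos": [0, 0, 0], "delta_rot": [0, 0, -0.5], "claw": 85}, {"delta_pos": [0, 0, 0], "delta_rot": [0, 0, -0.5], "claw": 85}, {"delta_pos": [0, 0, 0], "delta_rot": [0, 0, -0.5], "claw": 85}, {"delta_pos": [0, 0, 0], "delta_rot": [0, 0, -0.5], "claw": 85}, {"delta_pos": [0, 0, 0], "delta_rot": [0, 0, -0.5], "claw": 85}]}}

```text
time: 5.48
eef_pos: [0.4805, -0.0017, 0.1614]
tcp_rot: [-0.599, -0.377, 0.6, -0.373]
contact_force: [0.9, -1.3, 0.8]
opening: 0.994
```

{"api": "play_rows", "payload": {"targets": [{"delta_pos": [0, 0, 0], "delta_rot": [0, 0, 0], "claw": 70}, {"delta_pos": [0, 0, 0], "delta_rot": [0, 0, 0], "claw": 65}, {"delta_pos": [0, 0, 0], "delta_rot": [0, 0, 0], "claw": 60}, {"delta_pos": [0, 0, 0], "delta_rot": [0, 0, 0], "claw": 57}, {"delta_pos": [0, 0, 0], "delta_rot": [0, 0, 0], "claw": 54}, {"delta_pos": [0, 0, 0], "delta_rot": [0, 0, 0], "claw": 50}, {"delta_pos": [0, 0, 0], "delta_rot": [0, 0, 0], "claw": 50}, {"delta_pos": [0, 0, 0], "delta_rot": [0, 0, 0], "claw": 50}, {"delta_pos": [0, 0, 0], "delta_rot": [0, 0, 0], "claw": 50}, {"delta_pos": [0, 0, 0], "delta_rot": [0, 0, 0], "claw": 50}], "newtons": 20}}

```text
time: 6.32
eef_pos: [0.4808, -0.0019, 0.1617]
tcp_rot: [0.6, 0.376, -0.6, 0.373]
contact_force: [2.0, 0.1, 0.8]
opening: 0.648
```

Centred radially too (about 2 N). Now I'll unscrew counter-clockwise in step with the 4 mm/rad rise, starting with 40°.

{"api": "play_rows", "payload": {"targets": [{"delta_pos": [0, 0, 0], "delta_rot": [0, 0, 0], "claw": 45}, {"delta_pos": [0, 0, 0], "delta_rot": [0, 0, 0], "claw": 45}, {"delta_pos": [0, 0, 0.0004], "delta_rot": [0, 0, 0.028], "claw": 45}, {"delta_pos": [0, 0, 0.0007], "delta_rot": [0, 0, 0.056], "claw": 45}, {"delta_pos": [0, 0, 0.0011], "delta_rot": [0, 0, 0.084], "claw": 45}, {"delta_pos": [0, 0, 0.0014], "delta_rot": [0, 0, 0.112], "claw": 45}, {"delta_pos": [0, 0, 0.0018], "delta_rot": [0, 0, 0.14], "claw": 45}, {"delta_pos": [0, 0, 0.0021], "delta_rot": [0, 0, 0.168], "claw": 45}, {"delta_pos": [0, 0, 0.0025], "delta_rot": [0, 0, 0.196], "claw": 45}, {"delta_pos": [0, 0, 0.0028], "delta_rot": [0, 0, 0.224], "claw": 45}, {"delta_pos": [0, 0, 0.0028], "delta_rot": [0, 0, 0.224], "claw": 45}], "newtons": 40}}

```text
time: 7.23
eef_pos: [0.4807, -0.0018, 0.1646]
tcp_rot: [0.433, 0.56, -0.434, 0.557]
contact_force: [0.6, -0.3, 0.9]
opening: 0.644
```

Run:
```python
from fit import *
s=ctrl.get_state(); M=R.from_quat(s["tcp_rot"]).as_matrix(); print("yaw",np.degrees(np.arctan2(M[1,1],M[0,1])),s["eef_pos"],s["contact_force"],s["wrist_torque"],s["opening"],s["time"])
```

```text
yaw 14.415468110233858 [ 0.4807 -0.0018  0.1646] [ 0.5627 -0.3498  0.9328] [-0.0973 -0.1179  0.0481] 0.6442466760637708 7.2333
```

{"api": "play_rows", "payload": {"targets": [{"delta_pos": [0, 0, 0.0004], "delta_rot": [0, 0, 0.028], "claw": 45}, {"delta_pos": [0, 0, 0.0007], "delta_rot": [0, 0, 0.056], "claw": 45}, {"delta_pos": [0, 0, 0.0011], "delta_rot": [0, 0, 0.084], "claw": 45}, {"delta_pos": [0, 0, 0.0014], "delta_rot": [0, 0, 0.112], "claw": 45}, {"delta_pos": [0, 0, 0.0018], "delta_rot": [0, 0, 0.14], "claw": 45}, {"delta_pos": [0, 0, 0.0021], "delta_rot": [0, 0, 0.168], "claw": 45}, {"delta_pos": [0, 0, 0.0025], "delta_rot": [0, 0, 0.196], "claw": 45}, {"delta_pos": [0, 0, 0.0028], "delta_rot": [0, 0, 0.224], "claw": 45}, {"delta_pos": [0, 0, 0.003], "delta_rot": [0, 0, 0.235], "claw": 45}, {"delta_pos": [0, 0, 0.003], "delta_rot": [0, 0, 0.235], "claw": 45}]}}

```text
time: 8.07
eef_pos: [0.4805, -0.0019, 0.1675]
tcp_rot: [0.202, 0.679, -0.204, 0.676]
contact_force: [0.0, -2.1, 1.4]
opening: 0.645
```

```bash
cat > st.py <<'E'
from fit import *
s=ctrl.get_state(); M=R.from_quat(s["tcp_rot"]).as_matrix(); print("yaw",np.degrees(np.arctan2(M[1,1],M[0,1])),s["eef_pos"],s["contact_force"],s["wrist_torque"],s["opening"],s["time"],s["qpos"])
E
python3 st.py
python3 - <<'E'
from fit import *
ims=[ctrl.read_camera("wrist"),ctrl.read_camera("scene")]
a=cv2.resize(ims[0],(480,360)); b=cv2.resize(ims[1][170:290,230:330],(300,360),interpolation=cv2.INTER_CUBIC)
cv2.imwrite("pics/u2.png",np.hstack([a,b]))
E
```

```text
yaw 56.627007713522964 [ 0.4805 -0.0019  0.1675] [ 0.0019 -2.0752  1.36  ] [-0.0885 -0.0671  0.0208] 0.6450564129586391 8.0667 [-0.2141 -0.0509  2.1184 -0.0034  1.0786 -1.2008]
```

View pics/u2.png

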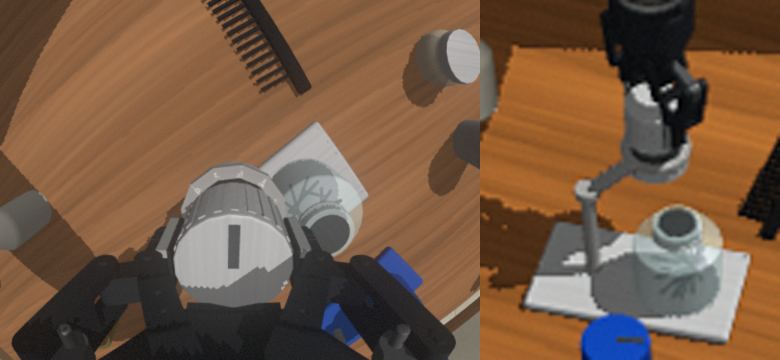

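The grasp holds with no slip: the bar is still aligned with the gripper at wrist view (233,245). The cap has turned about 1.44 rad with no stop torque, so the skirt should be 2.2–4 mm above the rim. Next I compute the swing arc about the post.

Run:
```python
from fit import *
p=np.array([.5569,-.0392]);k=np.array([.4805,-.0019])
for d in range(4,62,4):
    a=-np.radians(d);c,s=np.cos(a),np.sin(a);q=p+np.array([[c,-s],[s,c]])@(k-p); print(d,(q-k).round(4),round(-d/180,4))
```

```text
4 [0.0028 0.0052] -0.0222
8 [0.0059 0.0103] -0.0444
12 [0.0094 0.0151] -0.0667
16 [0.0132 0.0196] -0.0889
20 [0.0174 0.0239] -0.1111
24 [0.0218 0.0278] -0.1333
28 [0.0265 0.0315] -0.1556
32 [0.0314 0.0348] -0.1778
36 [0.0365 0.0378] -0.2
40 [0.0419 0.0404] -0.2222
44 [0.0474 0.0426] -0.2444
48 [0.053  0.0444] -0.2667
52 [0.0588 0.0459] -0.2889
56 [0.0646 0.0469] -0.3111
60 [0.0705 0.0475] -0.3333
```

{"api": "play_rows", "payload": {"targets": [{"delta_pos": [0.0028, 0.0052, 0], "delta_rot": [0, 0, -0.0222], "claw": 45}, {"delta_pos": [0.0059, 0.0103, 0], "delta_rot": [0, 0, -0.0444], "claw": 45}, {"delta_pos": [0.0094, 0.0151, 0], "delta_rot": [0, 0, -0.0667], "claw": 45}, {"delta_pos": [0.0132, 0.0196, 0], "delta_rot": [0, 0, -0.0889], "claw": 45}, {"delta_pos": [0.0174, 0.0239, 0], "delta_rot": [0, 0, -0.1111], "claw": 45}, {"delta_pos": [0.0218, 0.0278, 0], "delta_rot": [0, 0, -0.1333], "claw": 45}, {"delta_pos": [0.0218, 0.0278, 0], "delta_rot": [0, 0, -0.1333], "claw": 45}]}}

```text
time: 8.75
eef_pos: [0.5029, 0.0262, 0.1675]
tcp_rot: [0.34, 0.621, -0.341, 0.618]
contact_force: [1.9, -1.2, 2.6]
opening: 0.648
```

```bash
python3 st.py
```

```text
yaw 32.43162549378147 [0.5029 0.0262 0.1675] [ 1.9485 -1.1869  2.583 ] [-0.1681 -0.3084 -0.0735] 0.6481259859582703 8.75 [-0.1495  0.0028  2.0658 -0.0005  1.0777 -0.7153]
```

{"api": "play_rows", "payload": {"targets": [{"delta_pos": [0.0043, 0.0034, 0], "delta_rot": [0, 0, -0.0222], "claw": 45}, {"delta_pos": [0.0091, 0.0067, 0], "delta_rot": [0, 0, -0.0444], "claw": 45}, {"delta_pos": [0.0142, 0.0097, 0], "delta_rot": [0, 0, -0.0667], "claw": 45}, {"delta_pos": [0.0196, 0.0123, 0], "delta_rot": [0, 0, -0.0889], "claw": 45}, {"delta_pos": [0.0251, 0.0145, 0], "delta_rot": [0, 0, -0.1111], "claw": 45}, {"delta_pos": [0.0307, 0.0163, 0], "delta_rot": [0, 0, -0.1333], "claw": 45}, {"delta_pos": [0.0365, 0.0178, 0], "delta_rot": [0, 0, -0.1555], "claw": 45}, {"delta_pos": [0.0365, 0.0178, 0], "delta_rot": [0, 0, -0.1555], "claw": 45}]}}

```text
time: 9.42
eef_pos: [0.5398, 0.0437, 0.1675]
tcp_rot: [0.48, 0.52, -0.481, 0.517]
contact_force: [0.4, -1.8, 2.2]
opening: 0.642
```

```bash
python3 st.py
```

```text
yaw 4.39620724204629 [0.5398 0.0437 0.1675] [ 0.4201 -1.8296  2.2127] [-0.2833 -0.1996 -0.0977] 0.6421642564394763 9.4167 [-0.1072  0.0876  1.9776  0.0018  1.0805 -0.1848]
```

{"api": "play_rows", "payload": {"targets": [{"delta_pos": [0.0015, 0.0003, 0], "delta_rot": [0, 0, -0.0056], "claw": 45}, {"delta_pos": [0.003, 0.0006, 0], "delta_rot": [0, 0, -0.0111], "claw": 45}, {"delta_pos": [0.0045, 0.0008, 0], "delta_rot": [0, 0, -0.0167], "claw": 45}, {"delta_pos": [0.006, 0.001, 0], "delta_rot": [0, 0, -0.0222], "claw": 45}, {"delta_pos": [0.0075, 0.0012, 0], "delta_rot": [0, 0, -0.0278], "claw": 45}, {"delta_pos": [0.0075, 0.0012, 0], "delta_rot": [0, 0, -0.0278], "claw": 45}, {"delta_pos": [0.0075, 0.0012, 0], "delta_rot": [0, 0, -0.0278], "claw": 45}]}}

```text
time: 10.0
eef_pos: [0.5464, 0.0448, 0.1674]
tcp_rot: [-0.502, -0.499, 0.504, -0.495]
contact_force: [-5.0, -3.0, 4.7]
opening: 0.645
```

{"api": "play_rows", "payload": {"targets": [{"delta_pos": [0.0007, 0.0001, 0], "delta_rot": [0, 0, -0.0028], "claw": 45}, {"delta_pos": [0.0014, 0.0001, 0], "delta_rot": [0, 0, -0.0056], "claw": 45}, {"delta_pos": [0.002, 0.0001, 0], "delta_rot": [0, 0, -0.0078], "claw": 45}, {"delta_pos": [0.002, 0.0001, 0], "delta_rot": [0, 0, -0.0078], "claw": 45}, {"delta_pos": [0.002, 0.0001, 0], "delta_rot": [0, 0, -0.0078], "claw": 45}]}}

```text
time: 10.42
eef_pos: [0.5468, 0.0448, 0.1672]
tcp_rot: [-0.507, -0.494, 0.511, -0.488]
contact_force: [-10.2, -2.5, 5.1]
opening: 0.645
```

```bash
python3 st.py
```

```text
yaw -2.0928228773067197 [0.5468 0.0448 0.1672] [-10.2266  -2.5099   5.1172] [-0.3695  0.3494 -0.1011] 0.6447593995018072 10.4167 [-0.1034  0.107   1.9571  0.0007  1.0888 -0.0672]
```

The arm is against its stop at x=0.5468, which matches the measured mouth, with about 10 N reaction. Now I'll screw down clockwise, 70° first.

{"api": "play_rows", "payload": {"targets": [{"delta_pos": [0, 0, -0.0004], "delta_rot": [0, 0, -0.028], "claw": 45}, {"delta_pos": [0, 0, -0.0007], "delta_rot": [0, 0, -0.056], "claw": 45}, {"delta_pos": [0, 0, -0.0011], "delta_rot": [0, 0, -0.084], "claw": 45}, {"delta_pos": [0, 0, -0.0014], "delta_rot": [0, 0, -0.112], "claw": 45}, {"delta_pos": [0, 0, -0.0018], "delta_rot": [0, 0, -0.14], "claw": 45}, {"delta_pos": [0, 0, -0.0021], "delta_rot": [0, 0, -0.168], "claw": 45}, {"delta_pos": [0, 0, -0.0025], "delta_rot": [0, 0, -0.196], "claw": 45}, {"delta_pos": [0, 0, -0.0028], "delta_rot": [0, 0, -0.224], "claw": 45}, {"delta_pos": [0, 0, -0.0032], "delta_rot": [0, 0, -0.252], "claw": 45}, {"delta_pos": [0, 0, -0.0035], "delta_rot": [0, 0, -0.28], "claw": 45}, {"delta_pos": [0, 0, -0.0039], "delta_rot": [0, 0, -0.308], "claw": 45}, {"delta_pos": [0, 0, -0.0042], "delta_rot": [0, 0, -0.336], "claw": 45}, {"delta_pos": [0, 0, -0.0046], "delta_rot": [0, 0, -0.364], "claw": 45}, {"delta_pos": [0, 0, -0.0049], "delta_rot": [0, 0, -0.39], "claw": 45}, {"delta_pos": [0, 0, -0.0049], "delta_rot": [0, 0, -0.39], "claw": 45}]}}

```text
time: 11.67
eef_pos: [0.5466, 0.0443, 0.1624]
tcp_rot: [-0.698, -0.112, 0.699, -0.105]
contact_force: [-3.8, -2.0, 2.8]
opening: 0.646
```

```bash
python3 st.py
```

```text
yaw -72.33893390483036 [0.5466 0.0443 0.1624] [-3.7671 -1.9728  2.8076] [-1.3096  0.0731 -0.0867] 0.6455280282550024 11.6667 [-0.1076  0.1081  1.9656  0.0094  1.0714  1.1504]
```

{"api": "play_rows", "payload": {"targets": [{"delta_pos": [0, 0, -0.0004], "delta_rot": [0, 0, -0.028], "claw": 45}, {"delta_pos": [0, 0, -0.0007], "delta_rot": [0, 0, -0.056], "claw": 45}, {"delta_pos": [0, 0, -0.0011], "delta_rot": [0, 0, -0.084], "claw": 45}, {"delta_pos": [0, 0, -0.0014], "delta_rot": [0, 0, -0.112], "claw": 45}, {"delta_pos": [0, 0, -0.0018], "delta_rot": [0, 0, -0.14], "claw": 45}, {"delta_pos": [0, 0, -0.0021], "delta_rot": [0, 0, -0.168], "claw": 45}, {"delta_pos": [0, 0, -0.0025], "delta_rot": [0, 0, -0.196], "claw": 45}, {"delta_pos": [0, 0, -0.0028], "delta_rot": [0, 0, -0.224], "claw": 45}, {"delta_pos": [0, 0, -0.0032], "delta_rot": [0, 0, -0.252], "claw": 45}, {"delta_pos": [0, 0, -0.0035], "delta_rot": [0, 0, -0.28], "claw": 45}, {"delta_pos": [0, 0, -0.0039], "delta_rot": [0, 0, -0.308], "claw": 45}, {"delta_pos": [0, 0, -0.0042], "delta_rot": [0, 0, -0.336], "claw": 45}, {"delta_pos": [0, 0, -0.0046], "delta_rot": [0, 0, -0.364], "claw": 45}, {"delta_pos": [0, 0, -0.0049], "delta_rot": [0, 0, -0.39], "claw": 45}, {"delta_pos": [0, 0, -0.0049], "delta_rot": [0, 0, -0.39], "claw": 45}]}}

```text
time: 12.92
eef_pos: [0.5462, 0.0441, 0.1575]
tcp_rot: [0.635, -0.311, -0.633, -0.315]
contact_force: [-1.5, -1.2, 3.4]
opening: 0.645
```

```bash
python3 st.py
```

```text
yaw -142.5156008957721 [0.5462 0.0441 0.1575] [-1.5279 -1.1738  3.3587] [-0.8946  0.7058 -0.098 ] 0.6453826444914559 12.9167 [-0.1068  0.1099  1.9737  0.006   1.0535  2.3776]
```

2.45 rad done, with 0.1–0.55 rad to go. The wrist is near its range, so I'll open, turn back +90° and regrip.

{"api": "play_rows", "payload": {"targets": [{"delta_pos": [0, 0, 0], "delta_rot": [0, 0, 0], "claw": 85}, {"delta_pos": [0, 0, 0], "delta_rot": [0, 0, 0], "claw": 85}, {"delta_pos": [0, 0, 0], "delta_rot": [0, 0, 0], "claw": 85}, {"delta_pos": [0, 0, 0], "delta_rot": [0, 0, 0], "claw": 85}, {"delta_pos": [0.0004, 0.0003, 0], "delta_rot": [0, 0, 0.5], "claw": 85}, {"delta_pos": [0.0004, 0.0003, 0], "delta_rot": [0, 0, 0.5], "claw": 85}, {"delta_pos": [0.0004, 0.0003, 0], "delta_rot": [0, 0, 0.5], "claw": 85}, {"delta_pos": [0.0004, 0.0003, 0], "delta_rot": [0, 0, 0.5], "claw": 85}, {"delta_pos": [0.0004, 0.0003, 0], "delta_rot": [0, 0, 0.5], "claw": 85}, {"delta_pos": [0.0004, 0.0003, 0], "delta_rot": [0, 0, 0.5], "claw": 85}, {"delta_pos": [0.0004, 0.0003, 0], "delta_rot": [0, 0, 0.5], "claw": 85}, {"delta_pos": [0.0004, 0.0003, 0], "delta_rot": [0, 0, 0.5], "claw": 85}, {"delta_pos": [0.0004, 0.0003, 0], "delta_rot": [0, 0, 0.5], "claw": 85}, {"delta_pos": [0.0004, 0.0003, 0], "delta_rot": [0, 0, 0.5], "claw": 85}, {"delta_pos": [0.0004, 0.0003, 0], "delta_rot": [0, 0, 0.5], "claw": 85}, {"delta_pos": [0.0004, 0.0003, 0], "delta_rot": [0, 0, 0.5], "claw": 85}, {"delta_pos": [0.0004, 0.0003, 0], "delta_rot": [0, 0, 0.5], "claw": 85}, {"delta_pos": [0.0004, 0.0003, 0], "delta_rot": [0, 0, 0.5], "claw": 85}]}}

```text
time: 14.42
eef_pos: [0.5466, 0.0446, 0.1574]
tcp_rot: [-0.668, -0.23, 0.67, -0.225]
contact_force: [-0.1, 0.1, -0.1]
opening: 0.996
```

{"api": "play_rows", "payload": {"targets": [{"delta_pos": [0, 0, 0], "delta_rot": [0, 0, 0], "claw": 70}, {"delta_pos": [0, 0, 0], "delta_rot": [0, 0, 0], "claw": 65}, {"delta_pos": [0, 0, 0], "delta_rot": [0, 0, 0], "claw": 60}, {"delta_pos": [0, 0, 0], "delta_rot": [0, 0, 0], "claw": 57}, {"delta_pos": [0, 0, 0], "delta_rot": [0, 0, 0], "claw": 54}, {"delta_pos": [0, 0, 0], "delta_rot": [0, 0, 0], "claw": 50}, {"delta_pos": [0, 0, 0], "delta_rot": [0, 0, 0], "claw": 45}, {"delta_pos": [0, 0, 0], "delta_rot": [0, 0, 0], "claw": 45}, {"delta_pos": [0, 0, 0], "delta_rot": [0, 0, 0], "claw": 45}], "newtons": 40}}

```text
time: 15.17
eef_pos: [0.5466, 0.0447, 0.1576]
tcp_rot: [-0.669, -0.23, 0.67, -0.225]
contact_force: [-1.7, 0.0, 3.7]
opening: 0.649
```

{"api": "play_rows", "payload": {"targets": [{"delta_pos": [0, 0, -0.0004], "delta_rot": [0, 0, -0.028], "claw": 45}, {"delta_pos": [0, 0, -0.0007], "delta_rot": [0, 0, -0.056], "claw": 45}, {"delta_pos": [0, 0, -0.0011], "delta_rot": [0, 0, -0.084], "claw": 45}, {"delta_pos": [0, 0, -0.0014], "delta_rot": [0, 0, -0.112], "claw": 45}, {"delta_pos": [0, 0, -0.0014], "delta_rot": [0, 0, -0.112], "claw": 45}]}}

```text
time: 15.58
eef_pos: [0.5467, 0.0445, 0.1562]
tcp_rot: [-0.699, -0.109, 0.699, -0.104]
contact_force: [-1.2, 0.3, 0.3]
opening: 0.644
```

```bash
python3 st.py
```

```text
yaw -72.6809098038295 [0.5467 0.0445 0.1562] [-1.1852  0.2587  0.3434] [-0.1186  0.0628 -0.1024] 0.6441259388614771 15.5833 [-0.1064  0.1161  1.9695  0.0074  1.0588  1.1585]
```

{"api": "play_rows", "payload": {"targets": [{"delta_pos": [0, 0, -0.0003], "delta_rot": [0, 0, -0.025], "claw": 45}, {"delta_pos": [0, 0, -0.0006], "delta_rot": [0, 0, -0.045], "claw": 45}, {"delta_pos": [0, 0, -0.0008], "delta_rot": [0, 0, -0.065], "claw": 45}, {"delta_pos": [0, 0, -0.0008], "delta_rot": [0, 0, -0.065], "claw": 45}, {"delta_pos": [0, 0, -0.0008], "delta_rot": [0, 0, -0.065], "claw": 45}]}}

```text
time: 16.0
eef_pos: [0.5468, 0.0443, 0.1559]
tcp_rot: [-0.706, -0.038, 0.706, -0.034]
contact_force: [-2.7, 0.5, 4.9]
opening: 0.648
```

```bash
python3 st.py
```

```text
yaw -84.1651737032663 [0.5468 0.0443 0.1559] [-2.7036  0.5212  4.9138] [-0.538   0.355   0.3999] 0.6477881911947257 16.0 [-0.1065  0.116   1.9702  0.0065  1.0567  1.3593]
```

Torque has risen from about -0.1 to +0.4 Nm and the descent has stalled, which suggests the home stop. I'll give it a firm last nudge to confirm.

{"api": "play_rows", "payload": {"targets": [{"delta_pos": [0, 0, 0], "delta_rot": [0, 0, -0.02], "claw": 45}, {"delta_pos": [0, 0, 0], "delta_rot": [0, 0, -0.04], "claw": 45}, {"delta_pos": [0, 0, 0], "delta_rot": [0, 0, -0.04], "claw": 45}, {"delta_pos": [0, 0, 0], "delta_rot": [0, 0, -0.04], "claw": 45}]}}

```text
time: 16.33
eef_pos: [0.5466, 0.0442, 0.1559]
tcp_rot: [-0.707, 0.006, 0.707, 0.01]
contact_force: [-0.4, 0.1, 3.2]
opening: 0.646
```

```bash
python3 st.py
python3 - <<'E'
from fit import *
ims=[ctrl.read_camera("wrist"),ctrl.read_camera("scene")]
a=cv2.resize(ims[0],(480,360)); b=cv2.resize(ims[1][170:290,230:330],(300,360),interpolation=cv2.INTER_CUBIC)
cv2.imwrite("pics/u3.png",np.hstack([a,b]))
E
```

```text
yaw -91.31341798042102 [0.5466 0.0442 0.1559] [-0.379   0.1167  3.2402] [-0.4012  0.3134 -0.2069] 0.6457833823476169 16.3333 [-0.1068  0.1156  1.9707  0.0067  1.0563  1.4836]
```

View pics/u3.png

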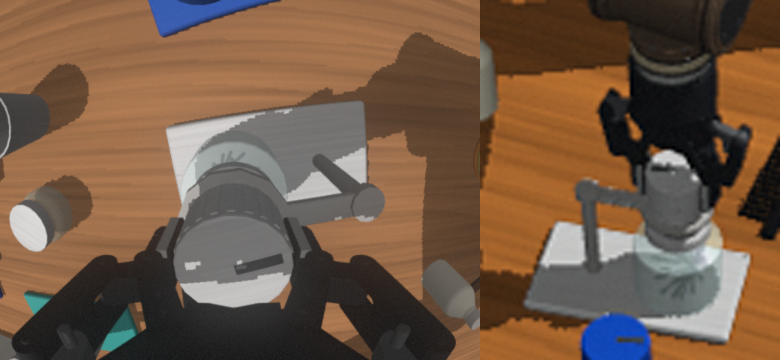

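The bar sits about 13° behind where a slip-free grip would put it, at (235,270) to (285,258). So the pads have slipped against a stop. I'll confirm with a firmer grip and another nudge, comparing the bar's world angle before and after.

{"api": "play_rows", "payload": {"targets": [{"delta_pos": [0, 0, 0], "delta_rot": [0, 0, 0], "claw": 40}, {"delta_pos": [0, 0, 0], "delta_rot": [0, 0, 0], "claw": 40}, {"delta_pos": [0, 0, 0], "delta_rot": [0, 0, 0], "claw": 40}, {"delta_pos": [0, 0, -0.0001], "delta_rot": [0, 0, -0.02], "claw": 40}, {"delta_pos": [0, 0, -0.0002], "delta_rot": [0, 0, -0.04], "claw": 40}, {"delta_pos": [0, 0, -0.0003], "delta_rot": [0, 0, -0.06], "claw": 40}, {"delta_pos": [0, 0, -0.0003], "delta_rot": [0, 0, -0.06], "claw": 40}], "newtons": 80}}

```text
time: 17.02
eef_pos: [0.5468, 0.0441, 0.156]
tcp_rot: [0.703, -0.073, -0.703, -0.076]
contact_force: [-2.6, -0.6, 5.1]
opening: 0.639
```

```bash
python3 st.py
python3 - <<'E'
from fit import *
c=ctrl.calibration("wrist"); im=ctrl.read_camera("wrist"); cv2.imwrite("pics/w4.png",im)
# rectified top-down view of knob top plane, 8 px/mm, x right, y up
def rect(im,c,x0,y0,z):
    g=np.linspace(-.032,.032,384); X,Y=np.meshgrid(x0+g,y0-g); 
    P=np.stack([X,Y,np.full_like(X,z),np.ones_like(X)],-1)@np.array(c["camera_from_world"]).T
    r=np.hypot(P[...,0],P[...,1]);k=np.arctan2(r,P[...,2])/r*c["fx"]
    return cv2.remap(im,(c["cx"]+k*P[...,0]).astype(np.float32),(c["cy"]+k*P[...,1]).astype(np.float32),cv2.INTER_LINEAR)
o=rect(im,c,.5467,.0448,.170); cv2.imwrite("pics/r4.png",np.hstack([o,cv2.resize(im,(512,384))]))
E
```

```text
yaw -102.10685838193234 [0.5468 0.0441 0.156 ] [-2.6433 -0.5531  5.0798] [-0.6827  0.4774 -0.0768] 0.6389516700776383 17.0167 [-0.1066  0.1152  1.971   0.0057  1.055   1.6727]
```

View pics/r4.png

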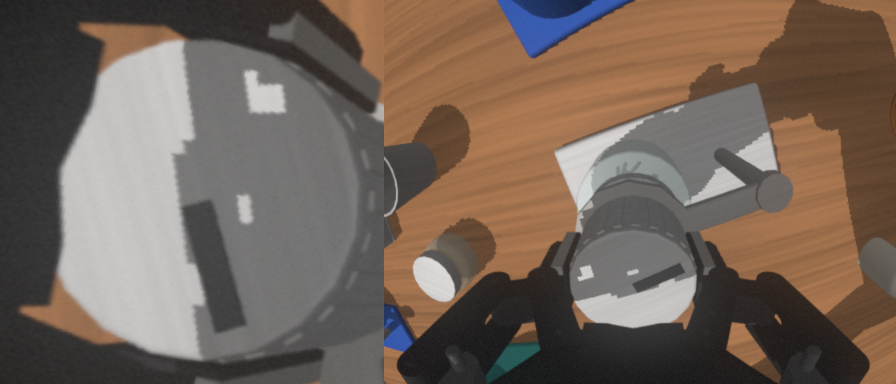

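The gripper turned 10.8° further but the bar stayed put at about -77° in the world, with its tilt in the gripper view going from 13° to 23°. The cap is against the home stop. I'll release, lift straight up and verify.

{"api": "play_rows", "payload": {"targets": [{"delta_pos": [0, 0, 0], "delta_rot": [0, 0, 0], "claw": 85}, {"delta_pos": [0, 0, 0], "delta_rot": [0, 0, 0], "claw": 85}, {"delta_pos": [0, 0, 0], "delta_rot": [0, 0, 0], "claw": 85}, {"delta_pos": [0, 0, 0], "delta_rot": [0, 0, 0], "claw": 85}, {"delta_pos": [0, 0, 0.01], "delta_rot": [0, 0, 0], "claw": 85}, {"delta_pos": [0, 0, 0.025], "delta_rot": [0, 0, 0], "claw": 85}, {"delta_pos": [0, 0, 0.05], "delta_rot": [0, 0, 0], "claw": 85}, {"delta_pos": [0, 0, 0.08], "delta_rot": [0, 0, 0], "claw": 85}, {"delta_pos": [0, 0, 0.11], "delta_rot": [0, 0, 0], "claw": 85}, {"delta_pos": [0, 0, 0.12], "delta_rot": [0, 0, 0], "claw": 85}, {"delta_pos": [0, 0, 0.12], "delta_rot": [0, 0, 0], "claw": 85}]}}

```text
time: 17.98
eef_pos: [0.5487, 0.0439, 0.2807]
tcp_rot: [0.706, -0.072, -0.7, -0.076]
contact_force: [0.2, -0.5, 0.3]
opening: 0.995
```

```bash
python3 st.py
python3 - <<'E'
from fit import *
w=ctrl.read_camera("wrist");b=ctrl.read_camera("scene"); cs=ctrl.calibration("scene")
cw=ctrl.calibration("wrist"); print("pred knob_top wrist",proj(cw,[.5468,.0452,.170],True))
print("scene px of knob_top at z .170/.1725:",[proj(cs,[.5468,.0452,z]) for z in (.170,.1725,.100)])
cv2.imwrite("pics/f.png",np.hstack([cv2.resize(w,(440,400)),cv2.resize(b[170:270,240:330],(360,400),interpolation=cv2.INTER_CUBIC)]))
E
```

```text
yaw -102.05625809122256 [0.5487 0.0439 0.2807] [ 0.1589 -0.5356  0.3172] [0.0207 0.0218 0.045 ] 0.9946276104072688 17.9833 [-0.1067 -0.0126  1.8639  0.0056  1.2813  1.673 ]
pred knob_top wrist [309.5849 247.008 ]
scene px of knob_top at z .170/.1725: [array([294.6763, 226.4174]), array([294.6637, 225.7711]), array([295.0153, 243.8934])]
```

View pics/f.png

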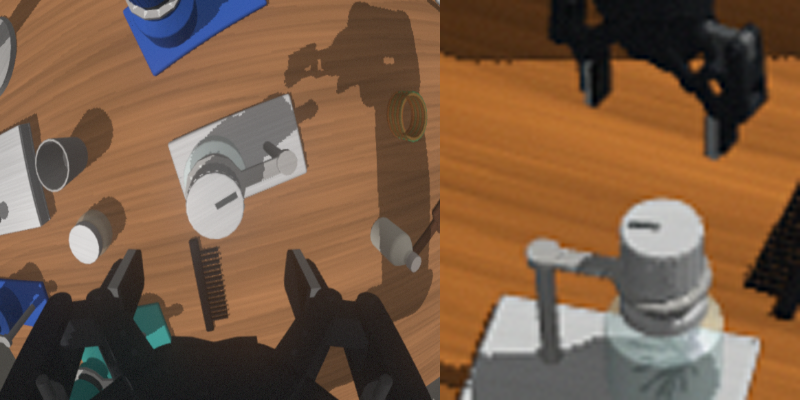

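The cap sits over the jar with the knob down (scene crop (662,230)), the jaws are clear, and the loose things look undisturbed. The wrist view puts the knob within about 3 px of prediction, so I'm handing in.

```bash
python3 -c "
from plant import ctrl
print(ctrl.sign_off())"
```

```text
the job is handed in; nothing more can be done
None
```

The hair-pin jar's cap is screwed home over the mouth, the gripper has let go, and the job was handed in at about 18 s of the 66 s allowed. The hand-in reports no verdict, so this rests on my own checks.

- **Unscrewing:** I gripped the knob of the clear jar (not the blue or turquoise look-alikes) and turned it about 1.44 rad counter-clockwise. That should put the skirt 2–4 mm above the rim. I worked this out from the angle turned and did not see the gap directly.
- **Swinging:** The arm swung in about 1 rad to its stop. There was about 10 N of reaction, and the gripper stood at (0.547, 0.045), within about 1 mm of the mouth as measured.
- **Screwing down:** With one regrip, the knob turned about 2.87 rad clockwise until it would go no further.
- **Home check:** With a firmer 80 N grip and 11° more turn, the knob's bar did not move in the world and the height held. The pads slipped on the knob instead.
- **After release:** The gripper is 12 cm above the cap, with no outside force. The pictures show the cap over the jar and the nearby loose things looking undisturbed; I did not measure their positions again.

**Checks that disagreed:**
- The wrist torque reading was unreliable at the stop: it read +0.4, then -0.2 and -0.08 Nm. I relied on the bar's angle instead.
- The final wrist picture put the knob about 3 px (roughly 2 mm) from prediction, mainly along the arm, which is about the size of the calibration error.

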